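# Re-divide the stock tote for shaft, rail and bracket

### The arm

A 7-joint arm with a two-finger parallel gripper is mounted at the origin on the work surface. World frame = base frame: x ahead of the robot, y to its left, z up, the work surface at z = 0. Lengths are in m, angles in rad, forces in N, time in s.
With the tool pointing down it reaches from about 0.4 to 0.925 m from the base axis. Payload 5.6 kg.
Tool frame: the origin (TCP) lies at the very end of the fingers, on their centre line; the grasp point (between the pads) lies 19 mm behind it; z points along the fingers, y is the line along which they close (so a half turn about z gives the same grasp; the last joint's range is limited). The gripper opens to 85 mm and grips with 20 to 120 N. Pads are 22 mm wide; open, the fingers measure 114 mm over their backs; the gripper's body (76 mm by 85 mm) begins 54 mm behind the grasp point. The pads swing forward as they close: fully open they stand 13 mm farther back than shut.
Start: joints at [-1.364, 0.468, -0.012, 1.603, 0.006, 1.071, -0.056], TCP at [0.161, 0.63, 0.231] pointing down, gripper open.
Joint ranges: [-2.53, 2.53], [-0.31, 2.02], [-1.57, 1.55], [0.28, 2.44], [-1.29, 4.43], [0.15, 1.84], [-2.92, 2.92]. Speed limits (rad/s): [2.57, 2.57, 3.14, 3.14, 3.14, 3.14, 3.14].

### API

Orientations are given as [roll, pitch, yaw] about the fixed x, y, z axes, in that order (R = Rz(yaw) Ry(pitch) Rx(roll)).
In Python, from station import robot gives the robot as it stands. The module is installed in compiled form; this text tells all that it offers.
- The arm moves only by the tool servo_tool, never from a script. Its arguments are lists of equal length, an entry for each row: "delta_rot": the turn, a rotation vector about the tool's x, y, z in degrees, a list of three; "linear": the shift along the tool's x, y, z in cm, a list of three; "claw": the finger opening in cm, from 0 to 8.54. In form: {"delta_rot": [[ax, ay, az], ...], "linear": [[x, y, z], ...], "claw": [claw, ...]}. A call has 1 to 8 rows; each row shifts and turns the commanded pose from where the row before left it, along the tool's axes as they then stand; what a row does not reach is not made up. A row lasts 1/8 s, in which the tool goes at most 62.5 mm and 10.7 degrees, less where a joint would pass 70% of its speed; a pose out of reach is approached as far as the arm can. A call with a gripper value outside its range is refused whole. The fingers move at their own pace and stop on an object; "grip_force" is the grip in N (left out, the last holds). Time passes only in rows, so rows that do not move let the fingers close. It gives the time, the measured TCP pose, the force, the opening and the grip force at its end, in the units of the state.
- robot.get_obs(): the state, without advancing time (a new reading comes with each control period).
- robot.snapshot(name): name is "scene" or "side" or "wrist"; returns a dict with "frame" (480x640x3 uint8, blue, green, red), "mtx" (3x3 intrinsics, pixels), "position" and "orientation" of the camera in the world. Camera axes: x right, y down, z forward; pixel columns grow to the right and rows downward; lengths in m; the calibration is good to about 2 mm. A picture is of the moment at which its call begins. There is no depth.
- robot.hand_in(): hands the job in; it is judged then, once.
The state is a dict: "t": time; "joint_positions": joint angles; "qd": joint speeds; "joint_torque": joint torques, N m; "tool_pos": TCP position; "eef_rot": TCP orientation; "ft_force": force on the tool from outside, world axes, zero at the start; "torque": the same for the moment, N m; "grip_width": opening from 0.0 (shut) to 1.0 (fully open); "gripper_force": force on a finger pad.
Only numpy, scipy, OpenCV 4.12 (cv2) and the standard library are available. Lean on these libraries where they do the work, as an engineer would, in place of code of your own. Each camera call takes 0.05 s, during which the arm holds its last target. There are 200 camera calls.

### The job

Slide the two dividers of the blue tote to new positions so that the red-ended shaft, the plain aluminium rail and the yellow bracket each get a compartment of their own: the shaft in the end compartment beside the red tag, the bracket in the end compartment beside the yellow tag, the rail in the middle one. Lay each part lengthways along the tote, the right way up and flat on its floor; set the parts down rather than dropping them. Leave the other stock on the bench (tube stub, hub, billet, tin, jaw block, grey spare bracket) undisturbed.

Things in the scene. Friction and masses are not known exactly. Their poses are not given: they have to be found in the camera images.
- tote_floor (a point): Centre of the inner floor of the open blue tote, which is fixed to the bench (floor 6 mm above the bench). Inside it is 372 mm long (its y axis) and 120 mm wide (its x axis); walls 6 mm thick, rim 48 mm above the bench. z up.
- divider_left_tab (a point): Left (+y) sliding divider: white cross plate 6 mm thick, as wide as the tote, with a black tab upright in its middle: 12 mm thick (along the tote), 30 mm wide, from 45 to 87 mm above the bench. Point in the tab, 17 mm below its top, on the plate's mid-plane. Axes as the tote's. Slides along the tote's y only, 8 to 125 mm on the +y side of the tote's centre, against 2 N; stays where left.
- divider_right_tab (a point): Right (-y) sliding divider, the same as the left one, with its point likewise in its tab; it slides along the tote's y only, from 8 to 125 mm on the -y side of the tote's centre, against about 2 N, and stays where left.
- tag_red: Red tag plate, 90 x 8 x 46 mm high, fixed to the bench against the outside of one end of the tote (either end). Origin at its foot.
- tag_yellow: Yellow tag plate, same size, fixed outside the tote's other end.
- shaft_center (a point): Loose steel shaft 150 mm long, 28 mm diameter, lying, with red square flanges 36 x 36 mm, each 16 mm long, starting 2 mm from each end, so that it does not roll; 0.5 kg. Point at its centre, 18 mm above what it lies on. Its y axis runs along its length, z up.
- rail_center (a point): Loose aluminium slotted rail, 100 mm long, 30 x 30 mm, 0.25 kg, lying. Point at its centre, 15 mm up. Its y axis runs along its length, z up.
- bracket_center (a point): Loose yellow T-bracket: base plate 64 mm long, 44 mm wide, 8 mm thick, with an upright rib along its middle, 12 mm thick, 64 mm long, reaching 42 mm above the underside; 0.22 kg. It starts inside the tote between the two dividers. Point at its centre, 21 mm above its underside. Its y axis runs along its length, z up.
- tube_stub_mid (a point): Bystander: loose upright steel tube stub, 48 mm diameter, 100 mm high. Point at its centre.
- hub_mid (a point): Bystander: loose aluminium hub, flange 88 mm diameter, 34 mm high. Point at its centre, 17 mm up.
- billet_mid (a point): Bystander: loose upright aluminium billet, 60 mm diameter, 75 mm high. Point at its centre.
- tin_mid (a point): Bystander: loose tin, 68 mm diameter, 90 mm high. Point at its centre.
- jaw_block_mid (a point): Bystander: loose dark steel jaw block, 60 x 50 x 40 mm high. Point at its centre.
- spare_bracket_mid (a point): Bystander: loose bare-metal T-bracket on the bench, not the yellow one but the same shape, 64 x 44 x 42 mm high. Point at its centre.
Mind the look-alikes: they are no part of the job. What is shaped like the part that bears rail_center but orange is not meant.

How it is judged:
By the outcome, as a careful person would: the job done as asked, in the order asked, and still so for the second after the job is handed in, with the robot touching nothing.
It also fails if it takes over 72 s, if anything falls off the work surface, if the arm or the gripper's body presses on something with over 40 N, if the wrist force passes 120 N, or if a joint passes its speed limit or range.

## Working session

There is one attempt and no reset: what is moved stays moved. The work goes in short steps, Python scripts to look and compute and a tool call to move; the robot and the scene stay as the last step left them, time stands still between calls to the robot, and variables do not carry over. Pictures are saved under pics/ and viewed, at most 10 in all, crops included, and the job is handed in when it is done.

Besides the shell and the picture viewer there is one more tool, called after ">>>" as name(argument=value, ...) on one line, values as JSON. servo_tool: Moves the arm, as the interface text tells. Its arguments: {"type":"object","properties":{"delta_rot":{"type":"array"},"linear":{"type":"array"},"claw":{"type":"array"},"grip_force":{"type":"number"}},"required":["delta_rot","linear","claw"]}

```bash
mkdir -p pics
cat > h.py <<'E'
import numpy as np, cv2, pickle
from station import robot
from scipy.spatial.transform import Rotation as R
def snap(n,f):
    s=robot.snapshot(n); cv2.imwrite(f'pics/{f}.png',s['frame']); pickle.dump(s,open(f'pics/{f}.pkl','wb')); return s
def load(f): return pickle.load(open(f'pics/{f}.pkl','rb'))
def rot(s):
    o=np.array(s['orientation'],float)
    if o.shape==(3,3): return o
    return R.from_euler('xyz',o).as_matrix() if o.size==3 else R.from_quat(o).as_matrix()
def ray(s,uv,z):
    uv=np.atleast_2d(uv).astype(float); d=np.c_[uv,np.ones(len(uv))]@np.linalg.inv(s['mtx']).T@rot(s).T
    p=np.array(s['position']); return p+d*((z-p[2])/d[:,2])[:,None]
def proj(s,P):
    c=(np.atleast_2d(P)-s['position'])@rot(s)@np.array(s['mtx']).T
    return c[:,:2]/c[:,2:]
E
python3 - <<'E'
from h import *
for n in ['scene','side','wrist']:
    s=snap(n,n+'0'); print(n,s['position'],s['orientation'],np.array(s['mtx']).tolist())
print(robot.get_obs())
E
```

```text
scene [1.12369194 0.12302554 1.00434702] [-2.51006333  0.00545327  1.71021599] [[511.8823361798927, 0.0, 320.09125603932824], [0.0, 511.8823361798927, 235.63471719961868], [0.0, 0.0, 1.0]]
side [ 0.27749936 -1.06162004  1.14639724] [-2.35311495 -0.00983199 -0.15591105] [[554.1722590419683, 0.0, 320.0066740063483], [0.0, 554.1722590419683, 241.6273104263263], [0.0, 0.0, 1.0]]
wrist [0.09242985 0.64717699 0.37341712] [2.85855070e+00 1.49849590e-03 1.32049619e+00] [[402.17019311622886, 0.0, 313.4590454754882], [0.0, 402.17019311622886, 236.1365931866186], [0.0, 0.0, 1.0]]
{'t': 0.15, 'joint_positions': array([-1.36401017,  0.46820104, -0.01161552,  1.6034234 ,  0.00600269,
        1.07140858, -0.0562734 ]), 'qd': array([-0.00117913, -0.00227105,  0.00162278, -0.00314126,  0.00265923,
        0.0006831 , -0.00078014]), 'joint_torque': array([ 1.14341023e-03, -5.32794571e+01,  2.16955872e-02, -2.51552010e+01,
        1.14712003e-02,  5.53319071e-03, -1.30216840e-06]), 'tool_pos': array([0.16062338, 0.62938809, 0.2305355 ]), 'eef_rot': array([-3.14019053e+00,  1.02807159e-04,  2.89178077e+00]), 'ft_force': array([0.22691529, 0.31393305, 0.82361844]), 'torque': array([-0.0581872 ,  0.0501094 , -0.00504832]), 'gripper_force': 0.0, 'grip_width': 1.0053734727042658}
```

View pics/scene0.png

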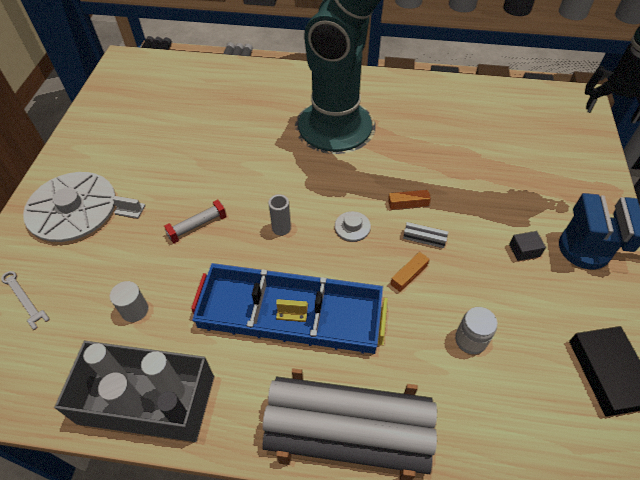

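View pics/side0.png

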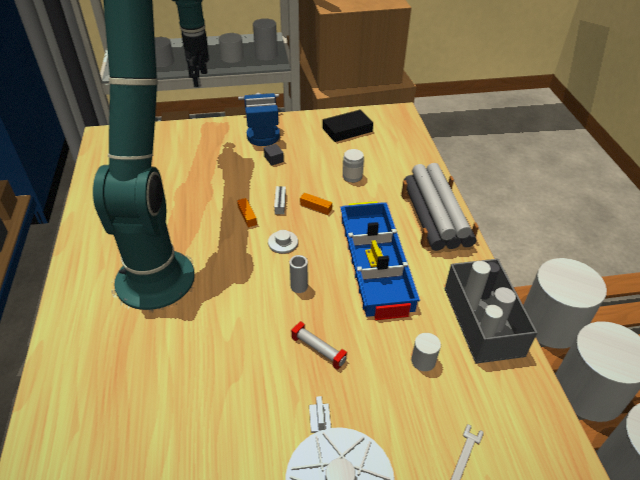

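The scene view shows the shaft with red ends at (196,222) and the yellow bracket in the tote at (292,310). The tabs are at (257,293) and (319,301), the red tag is at (199,293) on the -y end, and the yellow tag is at (383,322) on the +y end.

Rail candidates are the silver one at (426,235), orange at (409,200) and orange at (410,272); I choose the silver one. Bracket candidates are the yellow one in the tote at (292,310) and the bare-metal spare at (128,207); I choose the yellow one. The shaft has no look-alike beyond the stacked bars at (350,420).

```bash
cat > m.py <<'E'
from h import *
def blobs(s,kind,roi):
    hsv=cv2.cvtColor(s['frame'],cv2.COLOR_BGR2HSV); H,S,V=cv2.split(hsv)
    m={'red':((H<6)|(H>172))&(S>150)&(V>60),'yel':(H>=22)&(H<=35)&(S>170)&(V>60),'blk':(V<50),
       'blue':(H>100)&(H<130)&(S>120)&(V>50),'gry':(S<50)&(V>70)}[kind]
    k=np.zeros_like(m); u0,v0,u1,v1=roi; k[v0:v1,u0:u1]=1
    n,l,st,c=cv2.connectedComponentsWithStats((m&k).astype(np.uint8))
    return [(c[i].round(1).tolist(),int(st[i,4]),l==i) for i in range(1,n) if st[i,4]>25]
def tri(a,ua,b,ub):
    A=[];y=[]
    for s,u in((a,ua),(b,ub)):
        d=ray(s,u,0)[0]-s['position']; d/=np.linalg.norm(d); P=np.eye(3)-np.outer(d,d); A.append(P); y.append(P@s['position'])
    A=np.vstack(A);y=np.hstack(y); x=np.linalg.lstsq(A,y,rcond=None)[0]; return x.round(4), round(float(np.linalg.norm(A@x-y)),4)
E
python3 - <<'E'
from m import *
a=load('scene0');b=load('side0')
for k,ra,rb in[('red',(150,190,240,330),(270,300,430,380)),('yel',(260,260,400,360),(330,190,430,290)),('blk',(240,270,340,320),(350,215,400,275)),('gry',(395,215,455,255),(268,180,292,218)),('gry',(160,200,230,240),(290,325,350,370))]:
    A=blobs(a,k,ra);B=blobs(b,k,rb); print(k)
    for i in A: print('  A',i[:2])
    for j in B: print('  B',j[:2])
    for i in A:
        for j in B:
            x,e=tri(a,i[0],b,j[0])
            if e<.012: print('   ',i[0],j[0],x,e)
def top(s,z,x0,x1,y0,y1,sc): # +y right, +x down
    P=np.array([[x0,y0,z],[x0,y1,z],[x1,y1,z],[x1,y0,z]]); q=proj(s,P).astype(np.float32)
    w,h=int((y1-y0)*sc),int((x1-x0)*sc)
    return cv2.warpPerspective(s['frame'],cv2.getPerspectiveTransform(q,np.float32([[0,0],[w,0],[w,h],[0,h]])),(w,h))
t=ray(a,[[213,266],[384,287],[381,350],[196,326]],.048);print(t.round(3))
c=t.mean(0); 
A=(c[0]-.14,c[0]+.14,c[1]-.26,c[1]+.26); print(A)
cv2.imwrite('pics/top.png',np.vstack([top(load(n),.048,*A,1000) for n in('scene0','side0')]))
cr=cv2.resize(a['frame'][185:295,370:470],None,fx=4,fy=4); cv2.imwrite('pics/railcrop.png',cr)
E
```

```text
red
  A ([219.5, 208.3], 106)
  A ([171.3, 232.6], 120)
  A ([198.2, 292.3], 143)
  B ([391.9, 311.0], 464)
  B ([296.5, 330.2], 110)
  B ([338.4, 358.4], 129)
    [219.5, 208.3] [296.5, 330.2] [ 0.359  -0.2421  0.0174] 0.0011
    [171.3, 232.6] [338.4, 358.4] [ 0.4477 -0.3382  0.0168] 0.0013
    [198.2, 292.3] [391.9, 311.0] [ 0.6053 -0.225   0.0272] 0.0005
yel
  B ([362.4, 202.6], 52)
  B ([373.5, 253.6], 233)
blk
  A ([256.2, 293.1], 146)
  A ([317.9, 301.7], 126)
  B ([372.4, 228.9], 119)
  B ([382.4, 262.6], 129)
    [256.2, 293.1] [382.4, 262.6] [ 0.6098 -0.0901  0.0639] 0.0
    [317.9, 301.7] [372.4, 228.9] [0.6124 0.0415 0.064 ] 0.0001
gry
  A ([425.9, 232.1], 474)
  A ([426.4, 242.7], 48)
  B ([279.5, 200.0], 255)
    [425.9, 232.1] [279.5, 200.0] [0.3666 0.2657 0.0153] 0.0045
    [426.4, 242.7] [279.5, 200.0] [ 0.374   0.276  -0.0032] 0.0092
gry
  A ([195.7, 220.0], 469)
  B ([316.9, 343.6], 460)
  B ([342.1, 360.3], 27)
    [195.7, 220.0] [316.9, 343.6] [ 0.4033 -0.29    0.0184] 0.0016
[[ 0.547 -0.203  0.048]
 [ 0.549  0.176  0.048]
 [ 0.694  0.18   0.048]
 [ 0.694 -0.2    0.048]]
(np.float64(0.4808551584598113), np.float64(0.7608551584598113), np.float64(-0.27184213492515763), np.float64(0.24815786507484236))
```

View pics/top.png

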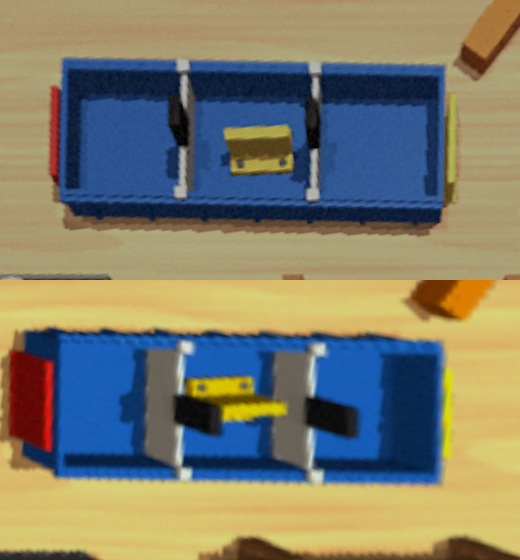

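View pics/railcrop.png

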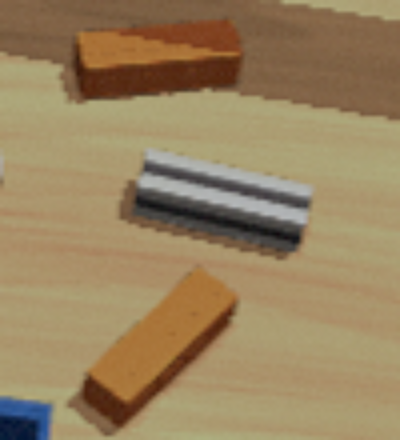

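The rectified tote view has x down, y right, 1 px = 1 mm. It shows the rim from (62,60) to (444,209), so the tote yaw is about -1° and its centre is near (0.612,-0.02). The dividers are at px 183 and 315, and the yellow bracket rib runs from (224,130) to (290,125). The rail crop shows the silver slotted rail at (225,200) between the two orange look-alikes, which confirms the choice.

I'll turn the tool first, then travel over the tote.

>>> servo_tool(delta_rot=[[0,0,9.6],[0,0,9.6],[0,0,9.6],[0,0,9.6],[0,0,9.6],[0,0,9.6],[0,0,9.6],[0,0,9.6]], linear=[[0,0,0],[0,0,0],[0,0,0],[0,0,0],[0,0,0],[0,0,0],[0,0,0],[0,0,0]], claw=[5,5,5,5,5,5,5,5], grip_force=40)

```text
t: 1.15
tool_pos: [0.1606, 0.6296, 0.2309]
eef_rot: [-3.141, 0.001, 1.546]
ft_force: [-0.2, -0.3, 0.4]
grip_width: 0.591
gripper_force: 0.0
```

>>> servo_tool(delta_rot=[[0,0,0],[0,0,0],[0,0,0],[0,0,0],[0,0,0],[0,0,0],[0,0,0],[0,0,0]], linear=[[-4.5,3.3,0],[-4.5,3.3,0],[-4.5,3.3,0],[-4.5,3.3,0],[-4.5,3.3,0],[-4.5,3.3,0],[-4.5,3.3,0],[-4.5,3.3,0]], claw=[5,5,5,5,5,5,5,5])

```text
t: 2.15
tool_pos: [0.4184, 0.2632, 0.2314]
eef_rot: [3.141, -0.0, 1.552]
ft_force: [0.4, 1.9, -1.0]
grip_width: 0.58
gripper_force: 0.0
```

>>> servo_tool(delta_rot=[[0,0,0],[0,0,0],[0,0,0],[0,0,0],[0,0,0],[0,0,0],[0,0,0],[0,0,0]], linear=[[-4.5,3.3,0],[-4.5,3.3,0],[-4.5,3.3,0],[-4.5,3.3,0],[-4.5,3.3,0],[-4.5,3.3,0],[0,0,0],[0,0,0]], claw=[5,5,5,5,5,5,5,5])

```text
t: 3.15
tool_pos: [0.6098, -0.0085, 0.2307]
eef_rot: [-3.14, -0.0, 1.551]
ft_force: [-0.4, 0.6, -0.7]
grip_width: 0.587
gripper_force: 0.0
```

Run:
```python
from h import *
s=snap('wrist','w1'); o=robot.get_obs(); print(o['t'],o['tool_pos'],np.degrees(o['eef_rot']),o['grip_width'],s['position'],s['orientation'])
```

```text
3.2 [ 0.60971493 -0.00760491  0.23083231] [-1.79931439e+02 -5.47128156e-02  8.89693846e+01] 0.5909138080587569 [0.61188946 0.06241393 0.37373323] [ 2.85922166e+00  1.42800554e-03 -1.99235751e-02]
```

View pics/w1.png

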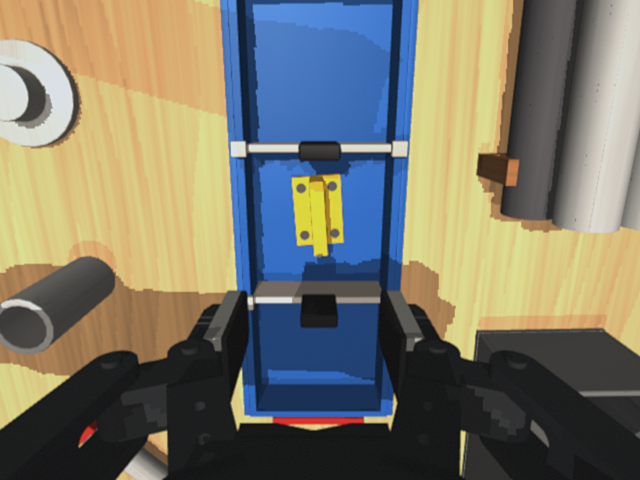

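The wrist view has up = +y and right = +x. The bracket plate corners are at (292,178), (340,174), (344,243) and (297,246). The left tab is at (320,150), the right tab at (320,311), and the divider plate lines are at v≈149 and v≈299.

Run:
```python
from m import *
s=load('w1')
B=blobs(s,'yel',(270,160,370,265)); print([b[:2] for b in B])
c=cv2.findContours(max(B,key=lambda b:b[1])[2].astype(np.uint8),0,2)[0][0]
print('plate',ray(s,[[292,178],[340,174],[344,243],[297,246]],.014).round(4).tolist(), ray(s,[[292,178],[340,174],[344,243],[297,246]],.014).mean(0).round(4))
print('ribends top',ray(s,[[317,178],[321,256]],.048).round(4).tolist())
for b in blobs(s,'blk',(290,135,350,335)): 
    ys,xs=np.where(b[2]); print('tab',b[:2],xs.min(),xs.max(),ys.min(),ys.max())
print('tabL top',ray(s,[[300,143],[340,143],[300,158],[340,158]],.087).round(4).tolist())
print('tabR top',ray(s,[[302,311],[337,311],[302,327],[337,327]],.087).round(4).tolist())
print('plate ends L',ray(s,[[231,149],[407,149]],.048).round(4).tolist(),'R', ray(s,[[248,300],[386,299]],.045).round(4).tolist())
print('tote bottom end inner',ray(s,[[257,411],[381,411]],.006).round(4).tolist(),'rim corner',ray(s,[[246,417],[392,414]],.048).round(4).tolist())
a=load('scene0')
uv=np.array([[146,150],[312,186],[305,222],[137,185]])/4+[370,185]
print('rail top',ray(a,uv,.03).round(4).tolist(),ray(a,uv,.03).mean(0).round(4))
b=load('side0');G=max(blobs(b,'gry',(268,180,292,218)),key=lambda q:q[1])
c=cv2.minAreaRect(ray(b,np.argwhere(G[2])[:,::-1],.03)[:,:2].astype(np.float32)*1000);print('side rail',c)
G=max(blobs(a,'gry',(395,215,455,255)),key=lambda q:q[1])
c=cv2.minAreaRect(ray(a,np.argwhere(G[2])[:,::-1],.03)[:,:2].astype(np.float32)*1000);print('scene rail',c)
```

```text
[([317.2, 211.6], 2619)]
plate [[0.5912, 0.0126, 0.014], [0.6341, 0.0153, 0.014], [0.6377, -0.0492, 0.014], [0.5937, -0.0513, 0.014]] [ 0.6142 -0.0181  0.014 ]
ribends top [[0.6134, 0.0169, 0.048], [0.6156, -0.0499, 0.048]]
tab ([318.8, 143.1], 112) 300 338 142 145
tab ([318.0, 156.6], 195) 299 340 147 159
tab ([318.4, 310.8], 1115) 301 336 294 326
tabL top [[0.6018, 0.0469, 0.087], [0.6296, 0.0463, 0.087], [0.6015, 0.0366, 0.087], [0.6296, 0.036, 0.087]]
tabR top [[0.5996, -0.0817, 0.087], [0.6271, -0.0823, 0.087], [0.5992, -0.0957, 0.087], [0.627, -0.0963, 0.087]]
plate ends L [[0.5455, 0.0412, 0.048], [0.6852, 0.0384, 0.048]] R [[0.5499, -0.0911, 0.045], [0.673, -0.0925, 0.045]]
tote bottom end inner [[0.5438, -0.2414, 0.006], [0.6788, -0.244, 0.006]] rim corner [[0.5405, -0.2134, 0.048], [0.6819, -0.2126, 0.048]]
rail top [[0.3519, 0.2188, 0.03], [0.3657, 0.3172, 0.03], [0.3928, 0.313, 0.03], [0.3789, 0.2146, 0.03]] [0.3723 0.2659 0.03  ]
side rail ((367.7498779296875, 248.72488403320312), (128.27505493164062, 30.491098403930664), 81.29243469238281)
scene rail ((374.451904296875, 264.45355224609375), (99.95188903808594, 36.89675521850586), 81.17324829101562)
```

>>> servo_tool(delta_rot=[[0,0,-3.8],[0,0,0],[0,0,0],[0,0,0],[0,0,0],[0,0,0],[0,0,0],[0,0,0]], linear=[[-1.0,0.5,0],[0,0,4],[0,0,4],[0,0,4],[0,0,4],[0,0,3],[0,0,2],[0,0,0]], claw=[5,5,5,5,5,5,5,5])

```text
t: 4.2
tool_pos: [0.6141, -0.0179, 0.0203]
eef_rot: [-3.139, -0.001, 1.619]
ft_force: [1.2, -0.6, 0.3]
grip_width: 0.589
gripper_force: 0.0
```

>>> servo_tool(delta_rot=[[0,0,0],[0,0,0],[0,0,0],[0,0,0],[0,0,0],[0,0,0]], linear=[[0,0,0],[0,0,0],[0,0,0],[0,0,0],[0,0,0],[0,0,0]], claw=[0.6,0.6,0.6,0.6,0.6,0.6])

```text
t: 4.95
tool_pos: [0.6161, -0.0191, 0.0227]
eef_rot: [3.139, -0.0, 1.618]
ft_force: [-1.2, 0.2, 6.1]
grip_width: 0.134
gripper_force: 40.6
```

>>> servo_tool(delta_rot=[[0,0,0],[0,0,0],[0,0,0],[0,0,3.8],[0,0,0],[0,0,0],[0,0,0],[0,0,0]], linear=[[0,0,-2],[0,0,-4],[0,0,-5.5],[0,0,0],[5,0,0],[5,0,0],[4.7,0,0],[0,0,0]], claw=[0.6,0.6,0.6,0.6,0.6,0.6,0.6,0.6])

```text
t: 5.95
tool_pos: [0.6173, 0.1341, 0.1368]
eef_rot: [-3.141, -0.003, 1.56]
ft_force: [0.4, -0.3, -1.8]
grip_width: 0.132
gripper_force: 39.4
```

Run:
```python
from h import *
s=snap('wrist','w2'); o=robot.get_obs(); print(o['t'],o['tool_pos'],np.degrees(o['eef_rot']),o['grip_width'],o['ft_force'])
```

```text
6.0 [0.61762671 0.13042595 0.13690213] [ 1.79989741e+02 -3.97607152e-02  8.91346373e+01] 0.13054380609762586 [-1.06705605  0.50861424 -1.78000685]
```

View pics/w2.png

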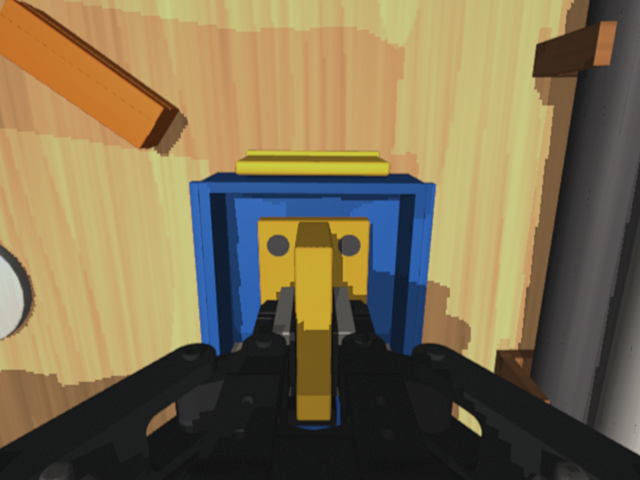

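The bracket is held upright and aligned. The tote end rim's outer corners are at (191,183) and (435,184), and the inner end edge is at v≈195.

Run:
```python
from h import *
s=load('w2')
print('outer/inner rim',ray(s,[[191,183],[435,184],[313,175],[313,184],[313,194]],.048).round(4).tolist())
print('sides inner rim',ray(s,[[212,230],[415,230]],.048).round(4).tolist())
z=robot.get_obs()['tool_pos'][2]-.0227
print('plate far corners',ray(s,[[258,220],[370,219]],.014+z).round(4).tolist(),'rib top',ray(s,[[297,247],[332,247],[298,420],[331,420]],.048+z).round(4).tolist())
```

```text
outer/inner rim [[0.5474, 0.1708, 0.048], [0.6886, 0.1685, 0.048], [0.618, 0.1746, 0.048], [0.618, 0.1694, 0.048], [0.6179, 0.1635, 0.048]]
sides inner rim [[0.5573, 0.1425, 0.048], [0.6786, 0.1411, 0.048]]
plate far corners [[0.5967, 0.1678, 0.1282], [0.6402, 0.1677, 0.1282]] rib top [[0.6132, 0.1674, 0.1622], [0.6239, 0.1673, 0.1622], [0.6121, 0.1037, 0.1622], [0.6236, 0.1036, 0.1622]]
```

>>> servo_tool(delta_rot=[[0,0,0],[0,0,0],[0,0,0],[0,0,0],[0,0,0],[0,0,0],[0,0,0]], linear=[[-0.4,0,0],[0,0,3.5],[0,0,3.5],[0,0,2.5],[0,0,1.2],[0,0,0.3],[0,0,0]], claw=[0.6,0.6,0.6,0.6,0.6,0.6,0.6])

```text
t: 6.88
tool_pos: [0.6187, 0.1233, 0.0272]
eef_rot: [3.14, -0.0, 1.551]
ft_force: [0.1, 0.5, -1.7]
grip_width: 0.133
gripper_force: 39.3
```

>>> servo_tool(delta_rot=[[0,0,0],[0,0,0]], linear=[[0,0,0.3],[0,0,0]], claw=[0.6,0.6])

```text
t: 7.12
tool_pos: [0.6182, 0.124, 0.0237]
eef_rot: [3.141, -0.0, 1.552]
ft_force: [-0.7, -0.8, -1.8]
grip_width: 0.133
gripper_force: 39.3
```

>>> servo_tool(delta_rot=[[0,0,0],[0,0,0],[0,0,0]], linear=[[0,0,0.1],[0,0,0.1],[0,0,0]], claw=[0.6,0.6,0.6])

```text
t: 7.5
tool_pos: [0.6182, 0.124, 0.0227]
eef_rot: [3.141, -0.001, 1.551]
ft_force: [-2.6, -0.5, 8.0]
grip_width: 0.134
gripper_force: 40.9
```

>>> servo_tool(delta_rot=[[0,0,0],[0,0,0],[0,0,0],[0,0,0],[0,0,0],[0,0,0]], linear=[[0,0,0],[0,0,0],[0,0,0],[0,0,-2],[0,0,-4],[0,0,-4]], claw=[5,5,5,5,5,5])

```text
t: 8.25
tool_pos: [0.6182, 0.1236, 0.1235]
eef_rot: [3.141, 0.0, 1.551]
ft_force: [0.6, 0.6, -0.0]
grip_width: 0.588
gripper_force: 0.0
```

>>> servo_tool(delta_rot=[[0,0,0],[0,0,0],[0,0,0],[0,0,0]], linear=[[-4.3,-0.1,0],[-4,0,0],[0,0,0],[0,0,0]], claw=[5,5,5,5])

```text
t: 8.75
tool_pos: [0.6157, 0.0414, 0.1222]
eef_rot: [3.141, -0.001, 1.551]
ft_force: [-0.4, 0.7, 0.7]
grip_width: 0.589
gripper_force: 0.0
```

Run:
```python
from h import *
s=snap('wrist','w3'); o=robot.get_obs(); print(o['t'],o['tool_pos'],np.degrees(o['eef_rot']),o['grip_width'],o['ft_force'])
```

```text
8.8 [0.61560319 0.0421561  0.12190321] [ 1.79962162e+02 -5.85342597e-02  8.89607479e+01] 0.5844907013943262 [-0.4700484   0.45588286  0.46332827]
```

View pics/w3.png

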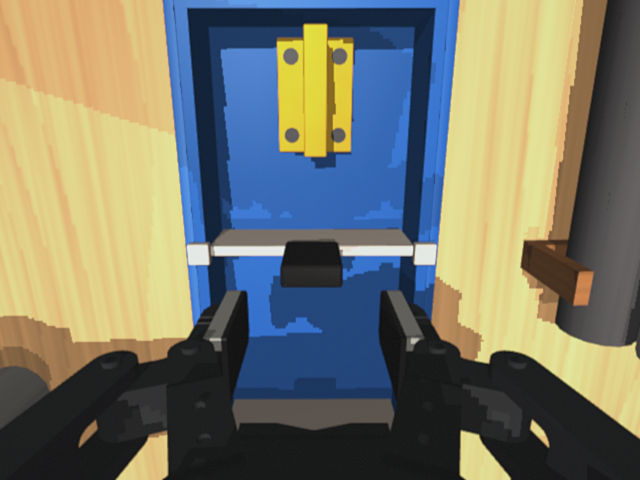

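The bracket stands flat in the +y end, with plate corners at (277,38) and (353,152). The left tab top spans (281,265) to (342,286), between the fingers.

Run:
```python
from h import *
s=load('w3')
print('plate',ray(s,[[277,38],[354,37],[353,152],[279,152]],.014).round(4).tolist())
print('rib near',ray(s,[[304,157],[327,157]],.048).round(4).tolist())
print('tab top',ray(s,[[282,264],[342,264],[281,286],[342,286]],.087).round(4).tolist())
print('inner end',ray(s,[[315,9]],.048).round(4),'plate mid',ray(s,[[315,250]],.045).round(4))
```

```text
plate [[0.5978, 0.1573, 0.014], [0.6416, 0.157, 0.014], [0.6415, 0.0927, 0.014], [0.5962, 0.0936, 0.014]]
rib near [[0.6122, 0.0933, 0.048], [0.6245, 0.093, 0.048]]
tab top [[0.6015, 0.0473, 0.087], [0.6297, 0.0467, 0.087], [0.6005, 0.0361, 0.087], [0.6297, 0.0355, 0.087]]
inner end [[0.6194 0.1636 0.048 ]] plate mid [[0.6171 0.0401 0.045 ]]
```

>>> servo_tool(delta_rot=[[0,0,0],[0,0,0],[0,0,0],[0,0,0],[0,0,0],[0,0,0],[0,0,0],[0,0,0]], linear=[[0,0,3],[0,0,3],[0,0,1.1],[0,0,0],[0,0,0],[0,0,0],[0,0,0],[0,0,0]], claw=[5,5,5,5,2.5,2.5,2.5,2.5])

```text
t: 9.8
tool_pos: [0.6148, 0.0412, 0.0516]
eef_rot: [-3.141, -0.001, 1.552]
ft_force: [-4.8, 0.2, 5.9]
grip_width: 0.345
gripper_force: 40.4
```

>>> servo_tool(delta_rot=[[0,0,0],[0,0,0],[0,0,0],[0,0,0],[0,0,0],[0,0,0]], linear=[[0.5,0,0],[1.2,0,0],[1.2,0,0],[0.9,0,0],[0.4,0,0],[0,0,0]], claw=[2.5,2.5,2.5,2.5,2.5,2.5])

```text
t: 10.55
tool_pos: [0.6156, 0.0833, 0.0516]
eef_rot: [-3.141, -0.001, 1.552]
ft_force: [-4.7, 0.6, 5.6]
grip_width: 0.349
gripper_force: 40.5
```

>>> servo_tool(delta_rot=[[0,0,0],[0,0,0],[0,0,0],[0,0,0],[0,0,0],[0,0,0],[0,0,0],[0,0,0]], linear=[[0,0,0],[0,0,0],[0,0,-4],[0,0,-3],[-5,0,0],[-6,0,0],[-6.3,0.1,0],[0,0,0]], claw=[5,5,5,5,5,5,5,5])

```text
t: 11.55
tool_pos: [0.6132, -0.0978, 0.1213]
eef_rot: [3.14, 0.004, 1.541]
ft_force: [-0.5, -0.0, 0.1]
grip_width: 0.584
gripper_force: 0.0
```

>>> servo_tool(delta_rot=[[0,0,0]], linear=[[0,0,0]], claw=[5])

```text
t: 11.68
tool_pos: [0.614, -0.0895, 0.1203]
eef_rot: [3.141, -0.001, 1.551]
ft_force: [0.7, 0.7, 0.0]
grip_width: 0.588
gripper_force: 0.0
```

Run:
```python
from m import *
s=snap('wrist','w4'); o=robot.get_obs(); print(o['t'],o['tool_pos'],np.degrees(o['eef_rot']),o['grip_width'],o['ft_force'])
for b in blobs(s,'blk',(250,100,390,320)):
    ys,xs=np.where(b[2]); print('tab',b[:2],xs.min(),xs.max(),ys.min(),ys.max(),ray(s,[[xs.min(),ys.max()],[xs.max(),ys.max()]],.087).round(4).tolist())
# left divider seen in scene
a=snap('scene','s1')
for b in blobs(a,'blk',(240,270,350,330)): print(b[:2],ray(a,[b[0]],.064).round(4))
```

```text
11.725 [ 0.61407937 -0.08822316  0.12017266] [ 1.79994294e+02 -5.75944647e-02  8.89633500e+01] 0.5853866258457731 [ 0.04443696 -0.3259005  -0.01093639]
tab ([309.7, 266.9], 2587) 279 340 244 289 [[0.598, -0.0955, 0.087], [0.6269, -0.0961, 0.087]]
tab ([384.6, 306.3], 255) 380 389 291 319 [[0.6463, -0.1123, 0.087], [0.6507, -0.1124, 0.087]]
([250.9, 285.5], 385) [[ 0.5932 -0.1052  0.064 ]]
([338.0, 304.7], 115) [[0.6137 0.0837 0.064 ]]
```

>>> servo_tool(delta_rot=[[0,0,0],[0,0,0],[0,0,0],[0,0,0],[0,0,0],[0,0,0],[0,0,0],[0,0,0]], linear=[[-0.1,-0.1,3],[0,0,3],[0,0,0.9],[0,0,0],[0,0,0],[0,0,0],[0,0,0],[0,0,0]], claw=[5,5,5,5,2.5,2.5,2.5,2.5])

```text
t: 12.78
tool_pos: [0.6124, -0.0904, 0.0527]
eef_rot: [-3.141, -0.001, 1.551]
ft_force: [-6.0, 1.6, 5.7]
grip_width: 0.348
gripper_force: 40.4
```

>>> servo_tool(delta_rot=[[0,0,0],[0,0,0],[0,0,0],[0,0,0],[0,0,0],[0,0,0],[0,0,0],[0,0,0]], linear=[[0.5,0,0],[1.2,0,0],[1.2,0,0],[1.2,0,0],[0.8,0,0],[0.3,0,0],[0,0,0],[0,0,0]], claw=[2.5,2.5,2.5,2.5,2.5,2.5,2.5,2.5])

```text
t: 13.78
tool_pos: [0.6134, -0.0386, 0.0526]
eef_rot: [-3.141, -0.001, 1.551]
ft_force: [-5.4, 0.2, 9.1]
grip_width: 0.34
gripper_force: 40.8
```

>>> servo_tool(delta_rot=[[0,0,0],[0,0,0],[0,0,0],[0,0,0],[0,0,0],[0,0,0],[0,0,0],[0,0,0]], linear=[[0,0,0],[0,0,0],[0,0,-4],[0,0,-5],[0,0,-5],[-4.3,-3.4,-1],[-4.3,-3.4,0],[-4.3,-3.4,0]], claw=[5,5,5,5,5,5,5,5])

```text
t: 14.78
tool_pos: [0.5087, -0.1668, 0.2018]
eef_rot: [3.14, 0.0, 1.552]
ft_force: [-0.4, -1.0, -0.2]
grip_width: 0.59
gripper_force: 0.0
```

>>> servo_tool(delta_rot=[[0,0,0],[0,0,0],[0,0,0],[0,0,-9],[0,0,-9],[0,0,-9],[0,0,-9],[0,0,-7.7]], linear=[[-4.3,-3.4,0],[-4.3,-3.4,0],[-4.1,-3.6,0],[0,0,0],[0,0,0],[0,0,0],[0,0,0],[0,0,0]], claw=[6,6,6,6,6,6,6,6])

```text
t: 15.78
tool_pos: [0.4031, -0.2908, 0.2015]
eef_rot: [3.141, 0.001, 2.318]
ft_force: [-0.3, 0.4, 0.1]
grip_width: 0.703
gripper_force: 0.0
```

>>> servo_tool(delta_rot=[[0,0,0],[0,0,0]], linear=[[0,0,0],[0,0,0]], claw=[6,6])

```text
t: 16.02
tool_pos: [0.4029, -0.2907, 0.2014]
eef_rot: [3.141, 0.0, 2.312]
ft_force: [0.4, 0.0, -0.3]
grip_width: 0.701
gripper_force: 0.0
```

Run:
```python
from m import *
s=snap('wrist','w5'); o=robot.get_obs(); print(o['t'],o['tool_pos'],np.degrees(o['eef_rot']),o['grip_width'],o['ft_force'],o['joint_positions'].round(2))
for b in blobs(s,'red',(0,0,640,480)): print(b[:2],ray(s,[b[0]],.03).round(4))
```

```text
16.075 [ 0.40289769 -0.29066072  0.20132898] [1.79996817e+02 1.59206935e-02 1.32472480e+02] 0.7034230961289779 [0.44849279 0.5056661  0.37723311] [ 0.06  0.26  0.58  2.03 -0.18  0.9   1.48]
([316.0, 132.9], 983) [[ 0.3637 -0.2443  0.03  ]]
([539.7, 308.0], 1549) [[ 0.6041 -0.2221  0.03  ]]
([316.2, 293.0], 705) [[ 0.4529 -0.3413  0.03  ]]
```

View pics/w5.png

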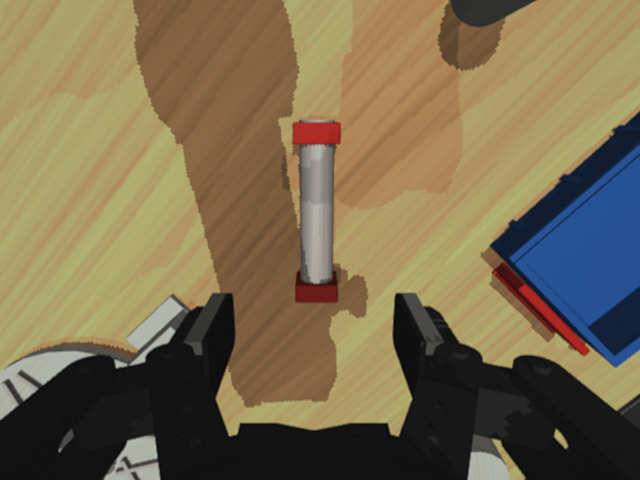

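The shaft lies along the image vertical between the fingers. Its far flange is at (316,133) and its near one at (316,293); the tote's red tag is at (540,308), and the spare bracket is well to the left.

>>> servo_tool(delta_rot=[[0,0,0],[0,0,0],[0,0,0],[0,0,0],[0,0,0],[0,0,0],[0,0,0]], linear=[[-0.4,0.2,0],[0,0,5],[0,0,5],[0,0,5],[0,0,3],[0,0,1.7],[0,0,0]], claw=[6,6,6,6,6,6,6])

```text
t: 16.95
tool_pos: [0.4068, -0.2921, 0.0037]
eef_rot: [-3.141, -0.001, 2.314]
ft_force: [-0.4, -1.2, 1.0]
grip_width: 0.702
gripper_force: 0.0
```

>>> servo_tool(delta_rot=[[0,0,0],[0,0,0],[0,0,0],[0,0,0],[0,0,0],[0,0,0]], linear=[[0,0,0],[0,0,0],[0,0,0],[0,0,0],[0,0,0],[0,0,0]], claw=[2.2,2.2,2.2,2.2,2.2,2.2], grip_force=70)

```text
t: 17.7
tool_pos: [0.4079, -0.2927, 0.0058]
eef_rot: [3.14, 0.002, 2.314]
ft_force: [-1.3, 0.6, 5.2]
grip_width: 0.302
gripper_force: 68.4
```

>>> servo_tool(delta_rot=[[0,0,0],[0,0,0],[0,0,0],[0,0,0]], linear=[[0,0,-0.5],[0,0,-1],[0,0,-1.5],[0,0,0]], claw=[2.2,2.2,2.2,2.2])

```text
t: 18.2
tool_pos: [0.408, -0.2927, 0.0357]
eef_rot: [3.141, 0.003, 2.314]
ft_force: [1.1, -0.2, -6.2]
grip_width: 0.304
gripper_force: 69.6
```

Run:
```python
from m import *
s=snap('wrist','w6'); b=snap('side','b6'); o=robot.get_obs(); print(o['t'],o['tool_pos'],np.degrees(o['eef_rot']),o['grip_width'],o['ft_force'],o['gripper_force'])
cv2.imwrite('pics/c6.png',np.hstack([cv2.resize(s['frame'][60:420,160:480],(400,450)),cv2.resize(b['frame'][290:390,275:364],(400,450))]))
```

```text
18.3 [ 0.40723553 -0.29198967  0.03458657] [1.79978210e+02 2.70196315e-02 1.32602664e+02] 0.2979593437076436 [ 0.91109777  0.0953382  -5.57709938] 69.590824842453
```

View pics/c6.png

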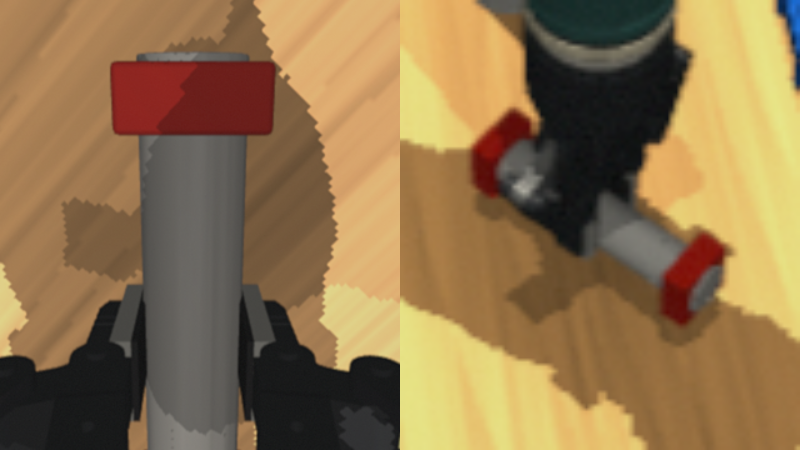

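>>> servo_tool(delta_rot=[[0,0,0],[0,0,0],[0,0,7.6],[0,0,9],[0,0,9],[0,0,9],[0,0,9],[0,0,0]], linear=[[0,0,-3],[0,0,-5],[0,0,-5],[0,0,-2.5],[0,0,0],[0,0,0],[0,0,0],[0,0,0]], claw=[2.2,2.2,2.2,2.2,2.2,2.2,2.2,2.2])

```text
t: 19.3
tool_pos: [0.4065, -0.2917, 0.1887]
eef_rot: [-3.14, -0.0, 1.555]
ft_force: [0.5, 0.1, -5.6]
grip_width: 0.303
gripper_force: 70.8
```

>>> servo_tool(delta_rot=[[0,0,0],[0,0,0],[0,0,0],[0,0,0],[0,0,0],[0,0,0],[0,0,0],[0,0,0]], linear=[[2,2.4,0],[3.2,3.8,0],[3.2,3.8,0],[3.2,3.8,0],[3.2,3.8,0],[2.3,2.7,0],[0,0,0],[0,0,0]], claw=[2.2,2.2,2.2,2.2,2.2,2.2,2.2,2.2])

```text
t: 20.3
tool_pos: [0.6121, -0.1252, 0.1885]
eef_rot: [-3.14, 0.0, 1.555]
ft_force: [0.1, 0.5, -5.0]
grip_width: 0.298
gripper_force: 70.7
```

>>> servo_tool(delta_rot=[[0,0,0]], linear=[[0,0,0]], claw=[2.2])

```text
t: 20.42
tool_pos: [0.6121, -0.126, 0.1892]
eef_rot: [-3.141, 0.0, 1.552]
ft_force: [-0.6, 0.2, -6.0]
grip_width: 0.303
gripper_force: 70.7
```

Run:
```python
from m import *
s=load('w6')
def far(s,tp,dz):
    q=[b for b in blobs(s,'red',(200,30,430,250)) if b[1]>300]
    for b in q:
        ys,xs=np.where(b[2]); print(b[:2],xs.min(),xs.max(),ys.min(),ys.max()); P=ray(s,[[xs.min(),ys.min()+1],[xs.max(),ys.min()+1]],.036+dz); print('far top edge',P.round(4).tolist(),'rel TCP',(P.mean(0)[:2]-tp[:2]).round(4))
far(s,np.array([.408,-.2927]),.030)
s=snap('wrist','w7'); o=robot.get_obs(); print(o['t'],o['tool_pos'],np.degrees(o['eef_rot']),o['grip_width'],o['ft_force'],o['gripper_force'])
far(s,o['tool_pos'],o['tool_pos'][2]-.0058)
```

```text
([313.7, 138.0], 7407) 249 379 109 167
far top edge [[0.3461, -0.2502, 0.066], [0.3717, -0.2267, 0.066]] rel TCP [-0.0491  0.0542]
20.475 [ 0.61221843 -0.12589494  0.18929002] [-1.79980125e+02 -1.06555136e-04  8.89147360e+01] 0.2983199587865447 [ 0.19371473 -0.14317846 -5.53340461] 70.72014212608337
([313.4, 138.1], 7515) 248 379 109 167
far top edge [[0.5964, -0.0523, 0.2195], [0.6315, -0.053, 0.2195]] rel TCP [0.0017 0.0733]
```

View pics/w7.png

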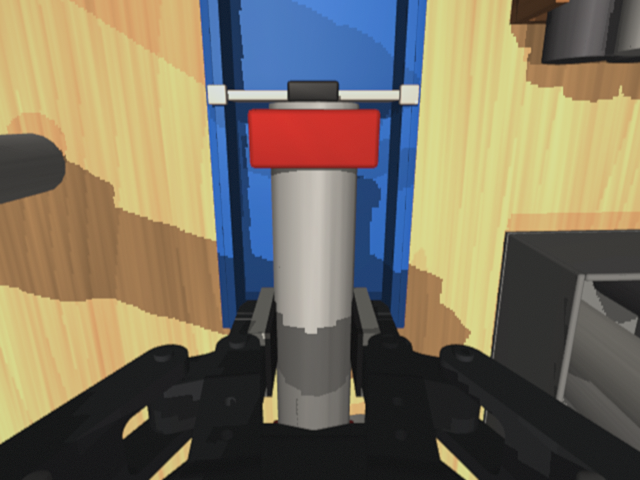

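The shaft hangs straight over the red-tag compartment, with its far flange at (314,138) and the divider plate line at v≈95.

Run:
```python
from h import *
s=load('w7')
print('divider cubes top',ray(s,[[217,95],[409,95]],.048).round(4).tolist(),'tab top far edge',ray(s,[[288,82],[338,82]],.087).round(4).tolist())
b=load('b6');
```

```text
divider cubes top [[0.5497, -0.0382, 0.048], [0.6778, -0.0407, 0.048]] tab top far edge [[0.5996, -0.0343, 0.087], [0.6282, -0.0349, 0.087]]
```

>>> servo_tool(delta_rot=[[0,0,0],[0,0,0],[0,0,0],[0,0,0],[0,0,0],[0,0,0],[0,0,0],[0,0,0]], linear=[[0,0.1,3],[0,0,5],[0,0,4.5],[0,0,3],[0,0,1.2],[0,0,0.5],[0,0,0.2],[0,0,0]], claw=[2.2,2.2,2.2,2.2,2.2,2.2,2.2,2.2])

```text
t: 21.48
tool_pos: [0.6148, -0.1249, 0.0164]
eef_rot: [3.14, 0.0, 1.553]
ft_force: [0.9, 0.1, -5.3]
grip_width: 0.304
gripper_force: 70.6
```

>>> servo_tool(delta_rot=[[0,0,0],[0,0,0],[0,0,0],[0,0,0]], linear=[[0,0,0.1],[0,0,0.1],[0,0,0.1],[0,0,0]], claw=[2.2,2.2,2.2,2.2])

```text
t: 21.98
tool_pos: [0.6139, -0.1248, 0.0122]
eef_rot: [-3.141, -0.0, 1.553]
ft_force: [-0.6, 0.0, -5.3]
grip_width: 0.301
gripper_force: 70.6
```

>>> servo_tool(delta_rot=[[0,0,0],[0,0,0],[0,0,0]], linear=[[0,0,0.1],[0,0,0],[0,0,0]], claw=[2.2,2.2,2.2])

```text
t: 22.35
tool_pos: [0.6141, -0.1248, 0.0119]
eef_rot: [3.141, -0.0, 1.553]
ft_force: [-4.1, 1.2, 4.8]
grip_width: 0.301
gripper_force: 71.8
```

>>> servo_tool(delta_rot=[[0,0,0],[0,0,0],[0,0,0],[0,0,0],[0,0,0],[0,0,0],[0,0,0]], linear=[[0,0,0],[0,0,0],[0,0,0],[0,0,-3],[0,0,-5],[0,0,-5],[0,0,-5]], claw=[5,5,5,5,5,5,5])

```text
t: 23.22
tool_pos: [0.614, -0.1248, 0.1929]
eef_rot: [3.141, 0.0, 1.553]
ft_force: [0.2, 0.5, 0.0]
grip_width: 0.587
gripper_force: 0.0
```

>>> servo_tool(delta_rot=[[0,0,0],[0,0,0],[0,0,0],[0,0,0],[0,0,0],[0,0,0],[0,0,0],[0,0,0]], linear=[[3,-2,0],[5,-3.3,0],[5,-3.3,0],[5,-3.3,0],[5,-3.3,0],[5,-3.3,0],[5,-3.3,0],[5,-3.1,0]], claw=[6,6,6,6,6,6,6,6])

```text
t: 24.22
tool_pos: [0.3708, 0.2612, 0.1917]
eef_rot: [3.141, -0.001, 1.553]
ft_force: [0.8, 1.0, 0.3]
grip_width: 0.702
gripper_force: 0.0
```

>>> servo_tool(delta_rot=[[0,0,-9],[0,0,0],[0,0,0]], linear=[[0.7,0,0],[0,0,0],[0,0,0]], claw=[6,6,6])

```text
t: 24.6
tool_pos: [0.3725, 0.2656, 0.1913]
eef_rot: [3.141, 0.0, 1.706]
ft_force: [0.6, -1.2, -0.0]
grip_width: 0.702
gripper_force: 0.0
```

Run:
```python
from m import *
s=snap('wrist','w8'); o=robot.get_obs(); print(o['t'],o['tool_pos'],np.degrees(o['eef_rot']),o['grip_width'],o['ft_force'])
for b in blobs(s,'gry',(240,60,400,320)):
    if b[1]>500:
        ys,xs=np.where(b[2]); r=cv2.minAreaRect(ray(s,np.c_[xs,ys],.03)[:,:2].astype(np.float32)*1000); print(b[:2],r)
a=snap('scene','s2')
for b in blobs(a,'blk',(240,270,360,330)): print(b[:2],ray(a,[b[0]],.064).round(4))
```

```text
24.65 [0.37250074 0.26548011 0.19132292] [1.79989683e+02 6.22603997e-03 9.77394049e+01] 0.7010185666455147 [0.31851428 0.6589938  0.89513934]
([312.7, 214.3], 4167) ((372.25323486328125, 264.1025085449219), (100.94477081298828, 30.272905349731445), 81.01719665527344)
([280.2, 297.1], 146) [[ 0.6124 -0.0382  0.064 ]]
([338.0, 304.7], 117) [[0.6137 0.0837 0.064 ]]
```

View pics/w8.png

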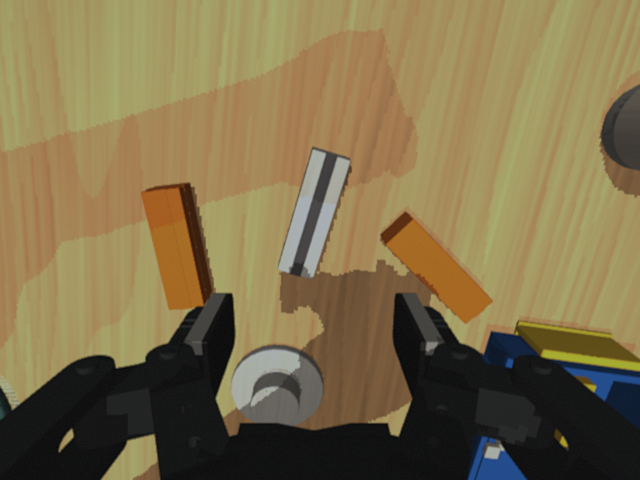

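The silver rail is at (313,214), turned about 17° clockwise of the tool, with orange blocks at (175,245) and (437,267). I'll turn +16.7°, use a narrower opening to clear the right block, and go down.

>>> servo_tool(delta_rot=[[0,0,8.4],[0,0,8.3],[0,0,0],[0,0,0],[0,0,0],[0,0,0],[0,0,0],[0,0,0]], linear=[[0,0,0],[-0.1,0,0],[0,0,4.5],[0,0,5],[0,0,0],[0,0,0],[0,0,0],[0,0,0]], claw=[4.2,4.2,4.2,4.2,4.2,4.2,4.2,4.2])

```text
t: 25.7
tool_pos: [0.3726, 0.2663, 0.0977]
eef_rot: [3.14, -0.003, 1.419]
ft_force: [-0.6, 0.1, 0.2]
grip_width: 0.492
gripper_force: 0.0
```

Run:
```python
from m import *
s=snap('wrist','w9'); o=robot.get_obs(); print(o['t'],o['tool_pos'],np.degrees(o['eef_rot']),o['grip_width'],o['ft_force'])
for b in blobs(s,'gry',(200,60,440,300)):
    if b[1]>500:
        ys,xs=np.where(b[2]); r=cv2.minAreaRect(ray(s,np.c_[xs,ys],.03)[:,:2].astype(np.float32)*1000); print(b[:2],r,xs.min(),xs.max(),ys.min(),ys.max())
# orange blocks in TCP-lateral coordinates
H,S,V=cv2.split(cv2.cvtColor(s['frame'],cv2.COLOR_BGR2HSV)); m=((H>5)&(H<16)&(S>190)&(V>90)).astype(np.uint8)
n,l,st,c=cv2.connectedComponentsWithStats(m)
y=o['eef_rot'][2]; X=np.array([np.cos(y),np.sin(y)]);Y=np.array([np.sin(y),-np.cos(y)])
for i in range(1,n):
    if st[i,4]>800:
        q=ray(s,np.argwhere(l==i)[:,::-1],.03)[:,:2]-o['tool_pos'][:2]; k=abs(q@X)<.03
        print(c[i].round(),st[i,4],'lateral within +-30mm of grip line:',(q[k]@Y).min().round(3) if k.any() else None,(q[k]@Y).max().round(3) if k.any() else None)
```

```text
25.75 [0.37237943 0.26621755 0.09745907] [ 1.79942413e+02 -1.36393552e-01  8.12839322e+01] 0.4958529378043077 [-1.01829397 -0.04597345 -0.99907964]
([313.0, 230.6], 5711) ((374.5242004394531, 277.2234191894531), (76.88064575195312, 29.650585174560547), 81.05770111083984) 285 341 163 299
[462. 245.] 1380 lateral within +-30mm of grip line: 0.056 0.163
```

>>> servo_tool(delta_rot=[[0,0,0],[0,0,0],[0,0,0],[0,0,0],[0,0,0]], linear=[[0,0,4],[0,0,3],[0,0,1.5],[0,0,0.8],[0,0,0]], claw=[4.2,4.2,4.2,4.2,4.2])

```text
t: 26.38
tool_pos: [0.3722, 0.2657, 0.0035]
eef_rot: [3.141, -0.0, 1.418]
ft_force: [0.4, 0.4, 0.6]
grip_width: 0.492
gripper_force: 0.0
```

>>> servo_tool(delta_rot=[[0,0,0],[0,0,0],[0,0,0],[0,0,0],[0,0,0],[0,0,0],[0,0,0],[0,0,0]], linear=[[0,0,0],[0,0,0],[0,0,0],[0,0,0],[0,0,0],[0,0,-0.5],[0,0,-1.5],[0,0,0]], claw=[2.5,2.5,2.5,2.5,2.5,2.5,2.5,2.5], grip_force=60)

```text
t: 27.38
tool_pos: [0.3726, 0.2662, 0.0245]
eef_rot: [3.14, -0.002, 1.419]
ft_force: [0.1, -0.1, -2.5]
grip_width: 0.343
gripper_force: 59.5
```

>>> servo_tool(delta_rot=[[0,0,0],[0,0,0],[0,0,-7.7],[0,0,0],[0,0,0]], linear=[[0,0,-4],[0,0,-5],[0,0,-5],[0,0,-2.5],[0,0,0]], claw=[2.5,2.5,2.5,2.5,2.5])

```text
t: 28.0
tool_pos: [0.3725, 0.2665, 0.1898]
eef_rot: [3.139, -0.004, 1.554]
ft_force: [-0.2, 0.2, -2.3]
grip_width: 0.338
gripper_force: 60.3
```

>>> servo_tool(delta_rot=[[0,0,0],[0,0,0],[0,0,0],[0,0,0],[0,0,0],[0,0,0],[0,0,0],[0,0,0]], linear=[[-2.4,2.5,0],[-4,4.1,0],[-4,4.1,0],[-4,4.1,0],[-4,4.1,0],[-3.5,3.7,0],[-2,2.2,0],[0,0,0]], claw=[2.5,2.5,2.5,2.5,2.5,2.5,2.5,2.5])

```text
t: 29.0
tool_pos: [0.6157, 0.0191, 0.186]
eef_rot: [-3.139, 0.003, 1.549]
ft_force: [-0.7, -0.2, -2.7]
grip_width: 0.337
gripper_force: 60.1
```

>>> servo_tool(delta_rot=[[0,0,0]], linear=[[0,0,0]], claw=[2.5])

```text
t: 29.12
tool_pos: [0.6143, 0.0228, 0.1864]
eef_rot: [-3.138, 0.0, 1.553]
ft_force: [-0.1, 0.2, -1.8]
grip_width: 0.34
gripper_force: 60.1
```

Run:
```python
from m import *
s=snap('wrist','w10'); o=robot.get_obs(); print(o['t'],o['tool_pos'],np.degrees(o['eef_rot']),o['grip_width'],o['ft_force'])
dz=o['tool_pos'][2]-.005
for b in blobs(s,'gry',(200,60,440,400)):
    if b[1]>100:
        ys,xs=np.where(b[2]); print(b[:2],xs.min(),xs.max(),ys.min(),ys.max(),ray(s,[[xs.min(),ys.min()],[xs.max(),ys.min()]],.03+dz).round(4).tolist())
for b in blobs(s,'blk',(250,60,390,260)):
    ys,xs=np.where(b[2]); print('tab',b[:2],ray(s,[[xs.min(),ys.min()],[xs.max(),ys.max()]],.087).round(4).tolist())
a=snap('scene','s3')
```

```text
29.175 [0.61434933 0.02334955 0.18685928] [-1.79844738e+02 -2.13948263e-02  8.90493349e+01] 0.3407826254613411 [ 0.45144003  0.60083461 -2.14623468]
([245.7, 136.1], 1017) 211 289 127 146 [[0.5871, 0.0923, 0.2119], [0.6091, 0.0919, 0.2119]]
([382.8, 136.3], 1016) 339 418 127 146 [[0.6232, 0.0916, 0.2119], [0.6455, 0.0912, 0.2119]]
([313.4, 285.7], 20366) 222 406 187 399 [[0.5888, 0.0752, 0.2119], [0.6429, 0.0742, 0.2119]]
tab ([313.7, 140.7], 433) [[0.6013, 0.0892, 0.087], [0.6304, 0.0773, 0.087]]
```

>>> servo_tool(delta_rot=[[0,0,0],[0,0,0],[0,0,0],[0,0,0],[0,0,0],[0,0,0],[0,0,0],[0,0,0]], linear=[[-0.2,0.1,0],[0,0,4],[0,0,5],[0,0,4],[0,0,2.5],[0,0,1],[0,0,0.5],[0,0,0]], claw=[2.5,2.5,2.5,2.5,2.5,2.5,2.5,2.5])

```text
t: 30.22
tool_pos: [0.6172, 0.0203, 0.0191]
eef_rot: [3.14, -0.0, 1.553]
ft_force: [-0.5, 0.2, -1.7]
grip_width: 0.34
gripper_force: 60.2
```

>>> servo_tool(delta_rot=[[0,0,0],[0,0,0],[0,0,0],[0,0,0],[0,0,0]], linear=[[0,0,0.1],[0,0,0.1],[0,0,0.1],[0,0,0.1],[0,0,0]], claw=[2.5,2.5,2.5,2.5,2.5])

```text
t: 30.85
tool_pos: [0.6165, 0.0201, 0.0142]
eef_rot: [-3.141, 0.0, 1.553]
ft_force: [0.4, -0.9, -2.2]
grip_width: 0.34
gripper_force: 60.2
```

>>> servo_tool(delta_rot=[[0,0,0],[0,0,0],[0,0,0],[0,0,0],[0,0,0]], linear=[[0,0,0.1],[0,0,0.1],[0,0,0.1],[0,0,0],[0,0,0]], claw=[2.5,2.5,2.5,2.5,2.5])

```text
t: 31.48
tool_pos: [0.6166, 0.0202, 0.0113]
eef_rot: [3.142, 0.0, 1.553]
ft_force: [0.5, 0.1, -1.3]
grip_width: 0.343
gripper_force: 60.2
```

>>> servo_tool(delta_rot=[[0,0,0],[0,0,0],[0,0,0]], linear=[[0,0,0.1],[0,0,0],[0,0,0]], claw=[2.5,2.5,2.5])

```text
t: 31.85
tool_pos: [0.6167, 0.0202, 0.0104]
eef_rot: [3.141, -0.0, 1.553]
ft_force: [0.2, 0.1, -1.6]
grip_width: 0.339
gripper_force: 60.3
```

>>> servo_tool(delta_rot=[[0,0,0],[0,0,0],[0,0,0]], linear=[[0,0,0.1],[0,0,0],[0,0,0]], claw=[2.5,2.5,2.5])

```text
t: 32.22
tool_pos: [0.6167, 0.0202, 0.0103]
eef_rot: [3.141, -0.001, 1.553]
ft_force: [-2.3, -0.9, 6.1]
grip_width: 0.341
gripper_force: 61.3
```

Contact. Now I'll release, rise, and check the result with masks only.

>>> servo_tool(delta_rot=[[0,0,0],[0,0,0],[0,0,0],[0,0,0],[0,0,0],[0,0,0],[0,0,0],[0,0,0]], linear=[[0,0,0],[0,0,0],[0,0,0],[0,0,-3],[0,0,-5],[0,0,-5],[0,0,-5],[0,0,-4]], claw=[5,5,5,5,5,5,5,5])

```text
t: 33.22
tool_pos: [0.6169, 0.0201, 0.2315]
eef_rot: [3.14, -0.0, 1.553]
ft_force: [-0.1, 0.3, -0.1]
grip_width: 0.586
gripper_force: 0.0
```

>>> servo_tool(delta_rot=[[0,0,0],[0,0,0],[0,0,0],[0,0,0]], linear=[[-4,0,-2],[-4,0,-2],[0,0,0],[0,0,0]], claw=[5,5,5,5])

```text
t: 33.72
tool_pos: [0.615, -0.0592, 0.2689]
eef_rot: [-3.141, -0.001, 1.553]
ft_force: [0.2, 1.4, 0.4]
grip_width: 0.588
gripper_force: 0.0
```

Run:
```python
from m import *
s=snap('wrist','w11'); o=robot.get_obs(); print(o['t'],o['tool_pos'],o['ft_force'])
def show(k,roi,z,mn=150):
    for b in blobs(s,k,roi):
        if b[1]>mn:
            ys,xs=np.where(b[2]); r=cv2.minAreaRect(ray(s,np.c_[xs,ys],z)[:,:2].astype(np.float32)*1000); print(k,b[:2],[np.round(q,1) for q in r])
show('gry',(240,0,400,450),.036); show('red',(200,0,450,480),.042); show('yel',(240,0,400,300),.014); show('blk',(280,0,350,330),.087,80)
a=load('scene0');b=snap('scene','s9')
for n,r in dict(tube=(260,190,300,240),hub=(330,205,375,245),billet=(105,275,150,325),tin=(450,300,500,360),jaw=(505,228,548,262),spare=(112,190,148,220)).items():
    u0,v0,u1,v1=r; print(n,np.abs(a['frame'][v0:v1,u0:u1].astype(int)-b['frame'][v0:v1,u0:u1]).mean().round(1),end=' ')
```

```text
33.775 [ 0.61496702 -0.05846598  0.26852804] [-0.90073422  1.16919751 -0.54594212]
gry ([310.8, 17.2], 404) [array([615.7,  94.4]), array([ 8.9, 29.9]), np.float64(85.5)]
gry ([368.0, 30.3], 834) [array([660.1,  82.2]), array([56.3, 15.9]), np.float64(5.9)]
gry ([265.5, 29.9], 489) [array([578.2,  85.7]), array([12.3, 44.9]), np.float64(86.1)]
gry ([314.4, 127.7], 5347) [array([617.1,   9.6]), array([115.7, 138.9]), np.float64(89.0)]
gry ([313.9, 259.8], 2832) [array([ 614.8, -125.1]), array([113.7,  26. ]), np.float64(88.5)]
gry ([395.2, 300.6], 195) [array([ 699.7, -170.3]), array([11.2, 34.4]), np.float64(21.7)]
gry ([346.3, 420.1], 240) [array([ 647.7, -312.1]), array([40.9, 12. ]), np.float64(7.6)]
red ([314.7, 198.5], 556) [array([615.9, -56.7]), array([18.8, 33.7]), np.float64(89.0)]
red ([313.8, 321.6], 583) [array([ 613.7, -181.2]), array([29.2, 34.9]), np.float64(89.0)]
red ([309.6, 352.7], 541) [array([ 609.8, -222.7]), array([ 7.1, 88. ]), np.float64(89.0)]
yel ([305.7, 4.6], 299) [array([611.2, 104.6]), array([16.7, 27.6]), np.float64(89.0)]
yel ([332.9, 10.0], 172) [array([633.8, 103. ]), array([19.3, 10.6]), np.float64(89.9)]
blk ([310.9, 31.2], 447) [array([615.4,  74.5]), array([ 9.8, 28.4]), np.float64(86.2)]
blk ([312.0, 181.2], 404) [array([614.2, -36.8]), array([14.6, 28.5]), np.float64(89.0)]
tube 42.8 hub 8.7 billet 9.0 tin 9.0 jaw 7.8 spare 8.9
```

Run:
```python
from m import *
a=load('scene0');b=load('s9');sd0=load('side0');sd=snap('side','sd9');s=load('w11')
for n,x,r in(('scene0',a,(255,185,305,245)),('scene9',b,(255,185,305,245)),('side0',sd0,(280,250,315,297)),('side9',sd,(280,250,315,297))):
    print(n,[q[:2] for q in blobs(x,'gry',r) if q[1]>60], x['frame'][r[1]:r[3],r[0]:r[2]].mean().round(1))
for n in('s2','s3'): 
    x=load(n); print(n,np.abs(a['frame'][190:240,260:300].astype(int)-x['frame'][190:240,260:300]).mean().round(1))
print('black in tube roi now',(b['frame'][190:240,260:300].max(2)<70).mean())
for f in(a,b): print([q[:2]+(ray(f,[q[0]],.064)[0].round(4).tolist(),) for q in blobs(f,'blk',(240,270,360,330))])
# rail profile along tote axis: pixel columns in wrist
H,S,V=cv2.split(cv2.cvtColor(s['frame'],cv2.COLOR_BGR2HSV)); m=((S<50)&(V>70))[:,295:335].mean(1)>.3
e=np.flatnonzero(np.diff(m.astype(int)))
print([(int(v),ray(s,[[314,v]],.036)[0,1].round(4)) for v in e])
row=((S<50)&(V>70))[120]; xs=np.flatnonzero(row[250:380])+250; print('rail width',ray(s,[[xs.min(),120],[xs.max(),120]],.036).round(4).tolist())
```

```text
scene0 [([278.0, 202.7], 166)] 125.8
scene9 [([280.9, 214.5], 533)] 85.8
side0 [([298.1, 273.1], 552)] 133.9
side9 [([298.4, 273.4], 563)] 127.3
s2 10.9
s3 51.9
black in tube roi now 0.3055
[([256.2, 293.1], 146, [0.6098, -0.0901, 0.064]), ([317.9, 301.7], 126, [0.6124, 0.0415, 0.064])]
[([280.2, 297.1], 149, [0.6124, -0.0382, 0.064]), ([337.9, 304.7], 120, [0.6138, 0.0835, 0.064]), ([306.6, 317.9], 79, [0.6526, 0.024, 0.064])]
[(8, np.float64(0.1013)), (9, np.float64(0.1005)), (11, np.float64(0.099)), (23, np.float64(0.09)), (39, np.float64(0.0777)), (40, np.float64(0.0769)), (51, np.float64(0.0683)), (171, np.float64(-0.0342)), (207, np.float64(-0.0683)), (314, np.float64(-0.1808))]
rail width [[0.6027, 0.0116, 0.036], [0.6324, 0.0111, 0.036]]
```

```bash
python3 -c "
from station import robot
print(robot.hand_in())"
```

```text
the job is handed in; nothing more can be done
None
```

The job is handed in at about 34 s: measured afterwards, the shaft lies beside the red tag and the rail in the middle, the bracket was set beside the yellow tag, and the bystanders showed no sign of movement; I viewed 11 pictures, one over the limit of 10.

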